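# Shut and latch the breakfast-bar cabinet

## Robot

A 6-joint arm with a two-finger parallel gripper is mounted at the origin on the work surface. World frame = base frame: x ahead of the robot, y to its left, z up, the work surface at z = 0. Lengths are in m, angles in rad, forces in N, time in s.
With the tool pointing down it reaches from about 0.4 to 0.825 m from the base axis. Payload 7 kg.
Tool frame: the origin (TCP) lies at the very end of the fingers, on their centre line; the grasp point (between the pads) lies 19 mm behind it; z points along the fingers, y is the line along which they close (so a half turn about z gives the same grasp; the last joint's range is limited). The gripper opens to 88 mm and grips with 3 to 60 N. Pads are 19 mm wide; open, the fingers measure 130 mm over their backs; the gripper's body (78 mm by 193 mm) begins 47 mm behind the grasp point.
Start: joints at [-0.866, 0.359, 0.012, 0, -1.224, -0.288], TCP at [0.273, -0.617, 0.227] pointing down, gripper open.
Joint ranges: [-3.07, 3.07], [-1.43, 2.12], [-1.02, 1.25], [-3.03, 1.67], [-3.05, -0], [-3.03, 3.03]. Speed limits (rad/s): [2.39, 2.39, 3.01, 3.14, 3.14, 3.14].

## Interface

Orientations are given as [roll, pitch, yaw] about the fixed x, y, z axes, in that order (R = Rz(yaw) Ry(pitch) Rx(roll)).
In Python, from station import arm gives the robot as it stands.
- The arm moves only by the tool step_arm, never from a script. Its argument "rows" is a list of rows, each a list of 5 numbers: the shift along the world's x, y, z in m, then the turn about the world's z in rad, then the finger opening in m, from 0 to 0.0876. In form: [[x, y, z, spin, gripper], ...]. A call has 1 to 20 rows; each row is the pose to reach, as a shift and turn from the pose commanded when the call began; what a row does not reach only later rows make up. A row lasts 1/10 s, in which the tool goes at most 50 mm and 8.59 degrees, less where a joint would pass 70% of its speed; a pose out of reach is approached as far as the arm can. A call with a gripper value outside its range is refused whole. The fingers move at their own pace and stop on an object; "newtons" is the grip in N (left out, the last holds). Time passes only in rows, so rows that repeat a pose let the fingers close. It gives the time, the measured TCP pose, the force, the opening and the grip force at its end, in the units of the state.
- arm.get_state(): the state, without advancing time (a new reading comes with each control period).
- arm.grab_frame(name): name is "scene" or "top" or "wrist"; returns a dict with "color" (384x512x3 uint8, blue, green, red), "vfov" (degrees; the focal length in pixels is half the picture's height over the tangent of half this angle, whatever the lens; pixels are square), "cx", "cy" (the principal point, pixels), "rvec" (rotation vector, rad) and "tvec" (3), from world to camera coordinates, as OpenCV has them. Camera axes: x right, y down, z forward; pixel columns grow to the right and rows downward; lengths in m; the calibration is good to about 2 mm. A picture is of the moment at which its call begins. There is no depth.
- arm.job_done(): hands the job in; it is judged then, once.
The state is a dict: "t": time; "q": joint angles; "qd": joint speeds; "joint_efforts": joint torques, N m; "eef_pos": TCP position; "ee_rot": TCP orientation; "force": force on the tool from outside, world axes, zero at the start; "moment": the same for the moment, N m; "width": finger opening in m; "gripper_force": force on a finger pad.
Only numpy, scipy, OpenCV 4.12 (cv2) and the standard library are available. Lean on these libraries where they do the work, as an engineer would, in place of code of your own. Each camera call takes 0.05 s, during which the arm holds its last target. There are 200 camera calls.

## Task

The door of the small white cabinet has been left ajar: push it gently fully shut with the fingertips, and after that flip the orange latch lever on top of the cabinet over towards the door so that it snaps across and hooks the door. Only push: do not grip or lift anything, do not flip the lever before the door is shut, and leave the glass containers, the jar and the measuring spoons where they are.

Things in the scene. Friction and masses are not known exactly. Their poses are not given: they have to be found in the camera images.
- cabinet: White plastic cabinet fixed to the counter, 180 mm deep (x), 260 mm wide (y), 210 mm high. Origin: centre of its underside. Its x points from the door side to the back, y to the robot's left, z up. With the door shut, the door's outer face is the plane x = -104 mm. Only the latch stands on its top.
- door (a joint): Front door, 260 mm wide, 14 mm thick, top edge 206 mm above the counter, hinged at its left (+y) edge. 0 = shut; grows (rad, to 1.7) as the free right edge swings towards the robot. Starts at 0.25 to 0.55. Light; slight friction (0.06 Nm) keeps it where it is left. A 24 mm steel knob stands 20 mm out of its outer face, 85 mm above the counter, 30 mm from the free edge.
- door_hinge (a point): Top of the door's outer face at the hinge edge, 206 mm above the counter. Turns with the door: x points square into the door, -y along the door to its free edge, z up. The hinge axis is upright, 14 mm from this point along its +x.
- door_middle (a point): Middle of the top edge of the door's outer face (130 mm from the hinge edge), same axes as door_hinge. The door can be pushed here, a little below its top edge, clear of the latch.
- latch (a joint): Orange toggle lever, axis along the cabinet's y. 0 (start) = open, leaning 0.6 rad back, away from the door; 1.2 = latched, leaning 0.6 rad towards the door, its hook in front of the door. A spring drives it from upright (0.6) to the nearer end. Moving its tip off the open end takes about 5 N, falling to 0 at upright; then it snaps over. Flipped with the door ajar, its hook blocks the door.
- latch_pivot (a point): The lever's pivot, fixed to the cabinet, 30 mm above its top between two small grey ears: 240 mm above the counter, at x = -74 mm, y = -95 mm in the cabinet's frame. Axes as the cabinet's. The grey foot and ears reach at most 29 mm behind the pivot and 9 mm above it.
- latch_tip (a point): Outer end of the orange lever, 75 mm from the pivot. The lever is a flat paddle 22 mm wide (along the cabinet's y), 8 mm thick. Open, the tip stands 42 mm behind (+x) and 62 mm above the pivot, free space behind and below it; it rises to 75 mm when upright; the hook then reaches at most 45 mm above and 60 mm in front of the pivot.
- container_low_mid (a point): Centre of the lower glass container of the stack, 150 x 110 x 62 mm, grey lid with blue clips, loose, standing on the counter at one side of the cabinet; not to be moved.
- container_top_mid (a point): Centre of the upper glass container, 130 x 95 x 54 mm, standing loose on the lower one; not to be moved.
- jar_mid (a point): Centre of the grey ceramic jar with wooden lid, 90 mm across and 129 mm high with its knob, loose, standing at the other side of the cabinet; not to be moved.
- spoons_mid (a point): Middle of the set of aluminium measuring spoons, about 150 x 90 mm and 10 mm high, lying loose on the counter to the right of and in front of the cabinet; not to be moved.

How it is judged:
On the way, in this order (a step that is already met when the one before it is completed fails the run):
1. the door is shut while the lever is still open (value of joint door below 0.04 rad and value of joint latch below 0.4 rad), for 0.2 s.
2. the lever has snapped over to its latched end (value of joint door below 0.04 rad and value of joint latch above 1.1 rad), for 0.2 s.
At the end, for the whole second after the job is handed in: The door is shut (joint under 0.04 rad), the lever rests at its latched end (joint over 1.1 rad), both still, and the four bystanders are within 30 mm of where they stood (all of step 2 and velocity of joint latch between -0.05 and 0.05 rad/s and velocity of joint door between -0.05 and 0.05 rad/s and distance of each of container_low_mid, container_top_mid, jar_mid, spoons_mid from where it was at the start of the episode below 0.03 m); the robot touches nothing.
It fails at once if the lever is flipped past upright while the door is still ajar (over 0.06 rad) (value of joint latch above 0.65 rad and value of joint door above 0.06 rad).
It fails at once if the fingers grip, or push roughly, the door, the lever or the cabinet (over 35 N) (contact force between the fingers and cabinet above 35 N).
It fails at once if a glass container, the jar or the spoons moved or lifted by more than 30 mm (distance of any of container_low_mid, container_top_mid, jar_mid, spoons_mid from where it was at the start of the episode above 0.03 m).
It also fails if it takes over 45 s, if anything falls off the work surface, if the arm or the gripper's body presses on something with over 40 N, if the wrist force passes 120 N, or if a joint passes its speed limit or range.

## Working session

There is one attempt and no reset: what is moved stays moved. The work goes in short steps, Python scripts to look and compute and a tool call to move; the robot and the scene stay as the last step left them, time stands still between calls to the robot, and variables do not carry over. Pictures are saved under pics/ and viewed, at most 10 in all, crops included, and the job is handed in when it is done.

Besides the shell and the picture viewer there is one more tool, called by a JSON object that holds its "name" and its "arguments". step_arm: Moves the arm, as the interface text tells. Its arguments: {"type":"object","properties":{"rows":{"type":"array"},"newtons":{"type":"number"}},"required":["rows"]}

```bash
mkdir -p pics
cat > h.py <<'E'
import numpy as np, cv2
from station import arm
def grab(n):
    f=arm.grab_frame(n); f['R']=cv2.Rodrigues(np.array(f['rvec'],float))[0]; f['t']=np.array(f['tvec'],float).ravel()
    h=f['color'].shape[0]; f['f']=h/2/np.tan(np.radians(f['vfov'])/2); return f
def plane(f,u,v,z):
    d=f['R'].T@np.array([(u-f['cx'])/f['f'],(v-f['cy'])/f['f'],1]); c=-f['R'].T@f['t']
    return c+d*(z-c[2])/d[2]
def proj(f,p):
    q=f['R']@np.array(p)+f['t']; return q[:2]/q[2]*f['f']+[f['cx'],f['cy']]
def orange(f):
    h=cv2.cvtColor(f['color'],cv2.COLOR_BGR2HSV); return cv2.inRange(h,(5,140,90),(20,255,255))
E
python3 - <<'E'
from h import *
a=grab('scene');b=grab('top')
for n,f in(('scene',a),('top',b)):
    cv2.imwrite(f'pics/{n}.png',cv2.resize(f['color'],(800,600))); print(n,-f['R'].T@f['t'],f['f'],f['cx'],f['cy'],np.round(f['R'],2).tolist())
    m=cv2.moments(orange(f)); print(m['m00']/255, m['m10']/m['m00'],m['m01']/m['m00'])
s=arm.get_state();print(s['eef_pos'],s['ee_rot'],s['t'],s['width'])
E
```

```text
scene [1.10768616 0.21023086 0.98973743] 367.03609529773047 257.0839402667475 194.90298442985312 [[-0.3, 0.95, 0.0], [0.78, 0.24, -0.58], [-0.56, -0.17, -0.81]]
2004.0 122.3063872255489 91.4311377245509
top [0.35241145 0.03728176 1.18508045] 361.1454347522255 251.13423689209043 189.35019711261194 [[0.1, -0.99, 0.0], [-0.97, -0.1, -0.22], [0.22, 0.02, -0.97]]
613.0 146.76672104404568 201.05383360522023
[ 0.27308323 -0.61682577  0.22573014] [ 3.14012354e+00 -1.16514549e-04 -2.72489775e+00] 0.1 0.08789058461035858
```

View pics/scene.png

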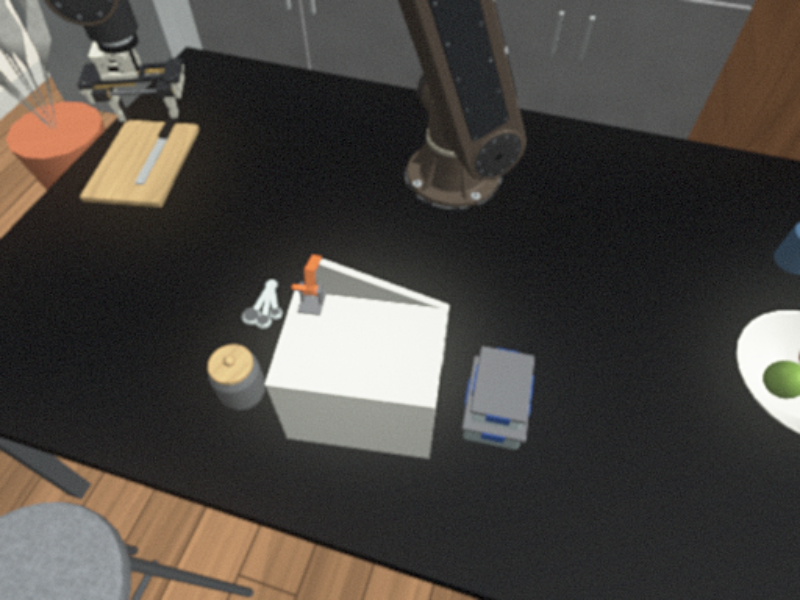

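View pics/top.png

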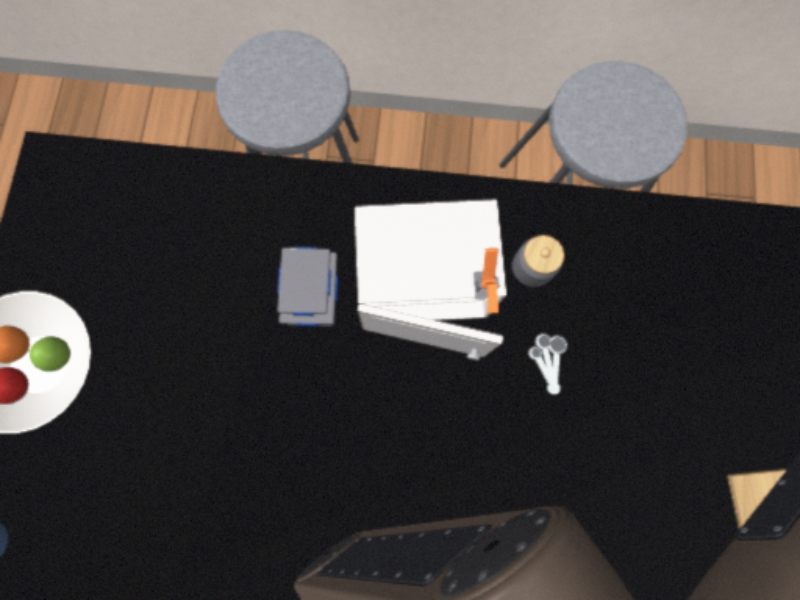

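The scene view shows the cabinet top with corners at about (449,304), (437,408) and (270,386), the orange lever near (312,270), the jar at (236,375) and the stack at (500,395). The top view shows the cabinet's back corners at (355,206) and (497,200), the ajar door's top edge running from (360,307) to (502,340), the lever near (490,280) and the spoons near (550,360).

Run:
```python
from h import *
a=grab('scene');b=grab('top')
S=.64
P=lambda f,u,v,z:np.round(plane(f,u*S,v*S,z),4)
print('scene FL BL BR',P(a,449,304,.21),P(a,437,408,.21),P(a,270,386,.21))
print('top BL BR FL',P(b,355,206,.21),P(b,497,200,.21),P(b,358,303,.21))
print('door top hinge/free outer (top)',P(b,360,309,.206),P(b,501,343,.206),' scene',P(a,449,304,.206),P(a,320,262,.206))
print('spoons',P(b,550,362,0),'jar top',P(b,545,248,.12),P(a,232,362,.12),'stack',P(b,304,280,.12),P(a,503,380,.12))
for n,f in(('s',a),('t',b)):
    m=orange(f); c=[x for x in cv2.findContours(m,0,2)[0] if cv2.contourArea(x)>15]
    for x in c: print(n,cv2.boundingRect(x))
x=np.hstack([cv2.resize(a['color'][140:220,150:300],(560,300)) , cv2.resize(b['color'][110:240,215:345],(240,300))])
big=np.vstack([cv2.resize(a['color'][150:220,160:295],(580,300),interpolation=2),cv2.resize(b['color'][120:235,220:365],(580,300),interpolation=2)])
cv2.imwrite('pics/crop.png',big)
```

```text
scene FL BL BR [0.5499 0.1194 0.21  ] [0.7389 0.1503 0.21  ] [ 0.7794 -0.1012  0.21  ]
top BL BR FL [0.7371 0.1446 0.21  ] [ 0.7762 -0.1147  0.21  ] [0.5563 0.1176 0.21  ]
door top hinge/free outer (top) [0.5467 0.1132 0.206 ] [ 0.5121 -0.1389  0.206 ]  scene [0.547  0.1189 0.206 ] [ 0.5265 -0.1227  0.206 ]
spoons [ 0.5163 -0.2808  0.    ] jar top [ 0.7241 -0.2294  0.12  ] [ 0.7186 -0.2201  0.12  ] stack [0.6097 0.2351 0.12  ] [0.6125 0.2371 0.12  ]
s (187, 162, 19, 26)
s (5, 66, 61, 54)
t (0, 209, 18, 23)
t (308, 159, 12, 42)
```

View pics/crop.png

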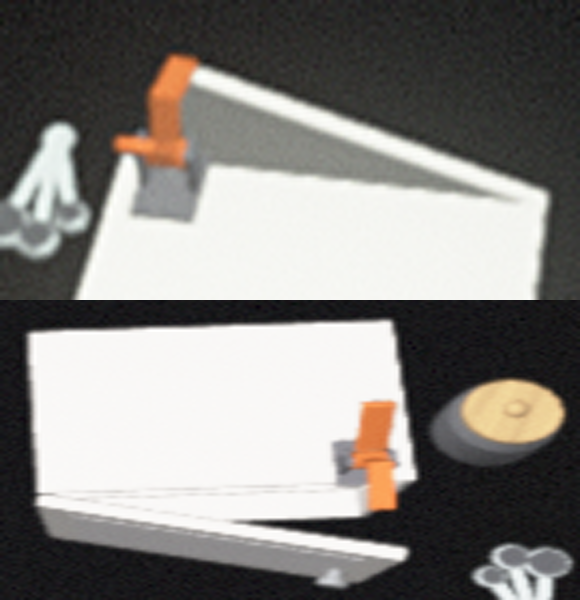

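The crop shows the open lever with its tip tilted back and its hook in front, and the door about 0.3 rad ajar. That gives a cabinet yaw of about 0.153, centre (0.669, 0.005) and pivot (0.610, -0.100). I'll close the fingers and go in front of the door.

{"name": "step_arm", "arguments": {"rows": [[0.05, 0.15, 0.04, -0.08, 0], [0.1, 0.3, 0.06, -0.16, 0], [0.1, 0.3, 0.06, -0.263, 0], [0.1, 0.3, 0.06, -0.263, 0], [0.1, 0.3, 0.06, -0.263, 0], [0.1, 0.3, 0.06, -0.263, 0], [0.1, 0.3, 0.06, -0.263, 0], [0.195, 0.62, 0.06, -0.263, 0], [0.195, 0.62, 0.06, -0.263, 0], [0.195, 0.62, 0.06, -0.263, 0], [0.195, 0.62, 0.06, -0.263, 0], [0.195, 0.62, 0.06, -0.263, 0], [0.195, 0.62, 0.06, -0.263, 0], [0.195, 0.62, 0.06, -0.263, 0], [0.195, 0.62, 0.06, -0.263, 0], [0.195, 0.62, 0.06, -0.263, 0], [0.195, 0.62, 0.06, -0.263, 0]], "newtons": 10}}

```text
t: 1.9
eef_pos: [0.4679, 0.0023, 0.2865]
ee_rot: [-3.142, -0.0, -2.988]
force: [-0.7, 0.5, 0.9]
width: 0.0004
gripper_force: 0.0
```

Now I'll lower to z of about 0.178 and push gently along the cabinet's x axis.

{"name": "step_arm", "arguments": {"rows": [[0, 0, -0.03, 0, 0], [0, 0, -0.07, 0, 0], [0, 0, -0.108, 0, 0], [0, 0, -0.108, 0, 0], [0.01, 0.0015, -0.108, 0, 0], [0.02, 0.003, -0.108, 0, 0], [0.03, 0.0046, -0.108, 0, 0], [0.04, 0.006, -0.108, 0, 0], [0.05, 0.0077, -0.108, 0, 0], [0.058, 0.009, -0.108, 0, 0], [0.066, 0.0102, -0.108, 0, 0], [0.073, 0.0113, -0.108, 0, 0], [0.073, 0.0113, -0.108, 0, 0]]}}

```text
t: 3.2
eef_pos: [0.5422, 0.0144, 0.1784]
ee_rot: [-3.142, 0.0, -2.988]
force: [-0.4, 0.6, 0.3]
width: 0.0006
gripper_force: 0.0
```

Run:
```python
from h import *
a=grab('scene');b=grab('top')
big=np.vstack([cv2.resize(a['color'][130:220,160:300],(467,300),interpolation=2),cv2.resize(b['color'][120:250,190:392],(467,300),interpolation=2)])
cv2.imwrite('pics/c2.png',big)
```

```text
(no output)
```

View pics/c2.png

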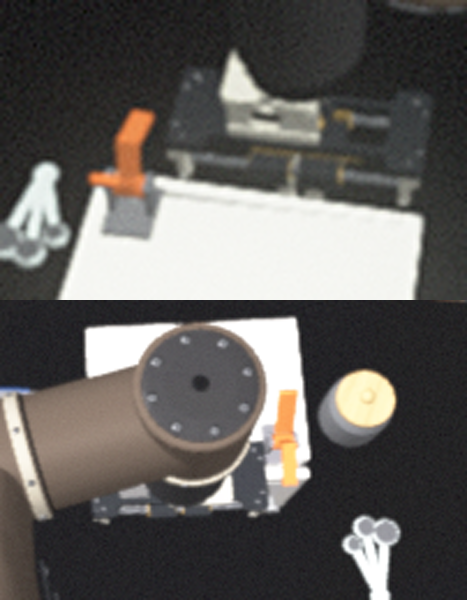

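The door is nearly shut, its edge almost parallel with the cabinet front, and the lever is still open. I'll push on in small steps.

{"name": "step_arm", "arguments": {"rows": [[0.002, 0.0003, 0, 0, 0], [0.004, 0.0006, 0, 0, 0], [0.006, 0.0009, 0, 0, 0], [0.008, 0.0012, 0, 0, 0]]}}

```text
t: 3.7
eef_pos: [0.5487, 0.0151, 0.1786]
ee_rot: [-3.141, -0.001, -2.988]
force: [-9.3, 0.6, 7.8]
width: 0.0006
gripper_force: 4.9
```

{"name": "step_arm", "arguments": {"rows": [[0.001, 0.0001, 0, 0, 0], [0.001, 0.0001, 0, 0, 0], [0.001, 0.0001, 0, 0, 0], [0.001, 0.0001, 0, 0, 0]]}}

```text
t: 4.1
eef_pos: [0.5487, 0.0151, 0.1785]
ee_rot: [-3.142, -0.003, -2.988]
force: [-7.5, -0.2, 5.7]
width: 0.0006
gripper_force: 3.6
```

{"name": "step_arm", "arguments": {"rows": [[-0.02, -0.003, 0, 0, 0], [-0.04, -0.006, 0, 0, 0], [-0.05, -0.008, 0.03, 0, 0], [-0.05, -0.008, 0.07, 0, 0], [-0.05, -0.008, 0.12, 0, 0], [-0.05, -0.008, 0.17, 0, 0], [-0.05, -0.008, 0.22, 0, 0], [-0.05, -0.008, 0.25, 0, 0], [-0.05, -0.008, 0.25, 0, 0]]}}

```text
t: 5.0
eef_pos: [0.5018, 0.0074, 0.4338]
ee_rot: [3.141, 0.009, -2.988]
force: [-0.3, 0.2, -0.0]
width: 0.0006
gripper_force: 0.0
```

Run:
```python
from h import *
a=grab('scene');b=grab('top');w=grab('wrist')
big=np.vstack([cv2.resize(a['color'][130:220,160:300],(467,300),interpolation=2),cv2.resize(b['color'][120:250,190:392],(467,300),interpolation=2)])
cv2.imwrite('pics/c3.png',np.hstack([big,cv2.resize(w['color'],(333,600))*0+0]) if 0 else big)
```

```text
(no output)
```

View pics/c3.png

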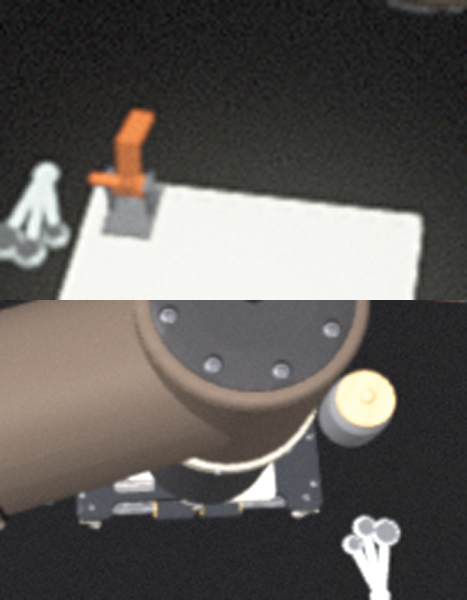

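The door is flush with the cabinet in the crop and the lever is still open. A quick check of the lever's position against the prediction comes next.

Run:
```python
from h import *
a=grab('scene')
C=np.array([.669,.005]);x=np.array([.988,.153]);y=np.array([-.153,.988])
W=lambda X,Y,z:[*(C+X*x+Y*y),z]
print([np.round(proj(a,W(-.032,Y,.302)),1) for Y in(-.106,-.084)], np.round(proj(a,W(-.074,-.095,.24)),1),'measured tip', (202.9,163.9), 'ray at .305', plane(a,202.9,163.9,.304))
m=orange(a);cs=[cv2.boundingRect(c) for c in cv2.findContours(m,0,2)[0] if cv2.contourArea(c)>30];print(cs)
print('behind',W(.03,-.095,.285))
```

```text
[array([186.9, 182.9]), array([196., 184.])] [199.1 185.2] measured tip (202.9, 163.9) ray at .305 [ 0.58943591 -0.09006386  0.304     ]
[(186, 163, 20, 25), (5, 66, 61, 53)]
behind [np.float64(0.713175), np.float64(-0.08427), 0.285]
```

The lever tip matches the prediction. The tall orange part is the hook. I'll go over the top and down behind the lever.

{"name": "step_arm", "arguments": {"rows": [[0.04, -0.017, 0, 0, 0], [0.08, -0.035, 0, 0, 0], [0.12, -0.052, 0, 0, 0], [0.16, -0.07, 0, 0, 0], [0.2, -0.087, 0, 0, 0], [0.211, -0.092, 0, 0, 0], [0.211, -0.092, 0, 0, 0], [0.211, -0.092, -0.04, 0, 0], [0.211, -0.092, -0.08, 0, 0], [0.211, -0.092, -0.12, 0, 0], [0.211, -0.092, -0.148, 0, 0], [0.211, -0.092, -0.148, 0, 0], [0.211, -0.092, -0.148, 0, 0]]}}

```text
t: 6.5
eef_pos: [0.7109, -0.0845, 0.2815]
ee_rot: [-3.141, -0.0, -2.987]
force: [0.6, -0.2, 0.8]
width: 0.0006
gripper_force: 0.0
```

{"name": "step_arm", "arguments": {"rows": [[-0.008, -0.0012, 0, 0, 0], [-0.016, -0.0025, 0, 0, 0], [-0.024, -0.0037, 0, 0, 0], [-0.032, -0.005, 0, 0, 0], [-0.04, -0.006, 0, 0, 0], [-0.045, -0.007, 0, 0, 0], [-0.05, -0.0077, 0, 0, 0], [-0.055, -0.0085, 0, 0, 0], [-0.06, -0.0093, 0, 0, 0]]}}

```text
t: 7.4
eef_pos: [0.6549, -0.0937, 0.2839]
ee_rot: [-3.14, 0.01, -2.987]
force: [6.5, 1.0, 7.4]
width: -0.0
gripper_force: 3.8
```

The fingers are on the lever, with about 6.5 N along x. I'll continue past upright.

{"name": "step_arm", "arguments": {"rows": [[-0.005, -0.0008, 0, 0, 0], [-0.01, -0.0015, 0, 0, 0], [-0.015, -0.0023, 0, 0, 0], [-0.02, -0.003, 0, 0, 0], [-0.025, -0.0038, 0, 0, 0], [-0.03, -0.0046, 0, 0, 0], [-0.034, -0.0052, 0, 0, 0], [-0.038, -0.0058, 0, 0, 0], [-0.038, -0.0058, 0, 0, 0]]}}

```text
t: 8.3
eef_pos: [0.6126, -0.0998, 0.2806]
ee_rot: [3.141, -0.0, -2.988]
force: [0.2, 0.1, -0.7]
width: 0.0007
gripper_force: 0.0
```

Run:
```python
from h import *
a=grab('scene')
cv2.imwrite('pics/c4.png',cv2.resize(a['color'][110:220,140:300],(640,440),interpolation=2))
```

```text
(no output)
```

View pics/c4.png

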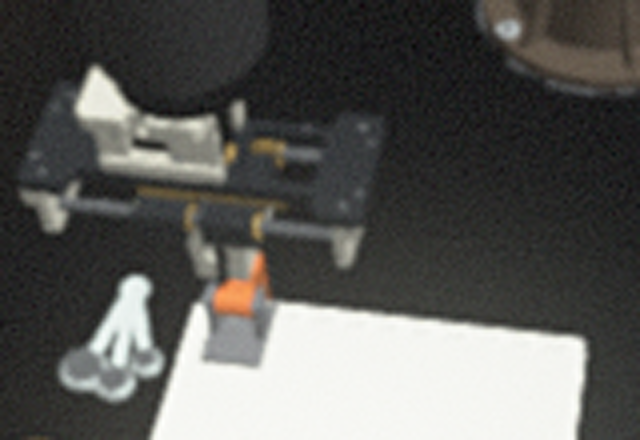

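The contact force fell to zero and the orange now lies forward at (245,290), so the lever has snapped over. I'll retreat backward and up.

{"name": "step_arm", "arguments": {"rows": [[0.025, 0.004, 0, 0, 0], [0.05, 0.0077, 0.01, 0, 0], [0.05, 0.0077, 0.05, 0, 0], [0.05, 0.0077, 0.09, 0, 0], [0.05, 0.0077, 0.13, 0, 0], [0.05, 0.0077, 0.17, 0, 0], [0.02, 0.03, 0.17, 0, 0], [-0.03, 0.04, 0.17, 0, 0], [-0.08, 0.05, 0.17, 0, 0], [-0.12, 0.05, 0.17, 0, 0], [-0.12, 0.05, 0.17, 0, 0], [-0.12, 0.05, 0.17, 0, 0]]}}

```text
t: 9.55
eef_pos: [0.4925, -0.0497, 0.4519]
ee_rot: [3.141, 0.003, -2.987]
force: [-0.7, -0.4, 0.0]
width: 0.0003
gripper_force: 0.0
```

Run:
```python
from h import *
a=grab('scene')
cv2.imwrite('pics/c5.png',cv2.resize(a['color'][130:260,120:350],(796,450),interpolation=2))
s=arm.get_state();print(s['force'],s['eef_pos'])
```

```text
[0.28226058 0.18685367 0.24730042] [ 0.49324921 -0.0495553   0.45104195]
```

View pics/c5.png

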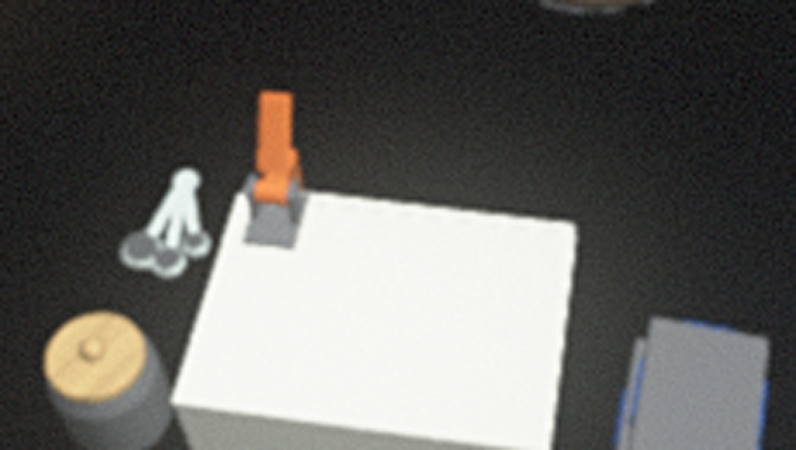

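The lever leans forward with its tip at (276,92) in the crop. The door is flush, and the spoons, jar and containers are where they were. I'll check the tip angle and hand in.

Run:
```python
from h import *
a=grab('scene')
C=np.array([.669,.005]);x=np.array([.988,.153]);y=np.array([-.153,.988])
W=lambda X,Y,z:[*(C+X*x+Y*y),z]
p=proj(a,W(-.116,-.095,.302));print(p,'seen',(199.8,156.6))
if abs(p[1]-156.6)<6: print(arm.job_done())
```

```text
[199.95484255 156.89889101] seen (199.8, 156.6)
the job is handed in; nothing more can be done
None
```

The door is shut and the lever has snapped over to its latched end; the spoons, jar and containers look unmoved, and the job is handed in, though no verdict came back.

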